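# Lock the board rack's gate bolt

## Robot

A 7-joint arm with a two-finger parallel gripper is mounted at the origin on the work surface. World frame = base frame: x ahead of the robot, y to its left, z up, the work surface at z = 0. Lengths are in m, angles in rad, forces in N, time in s.
With the tool pointing down it reaches from about 0.4 to 0.875 m from the base axis. Payload 19.3 kg.
Tool frame: the origin (TCP) lies where the fingers leave the gripper's body, on its centre line; the fingertips stand bot.tip_reach ahead of it and the grasp point (between the pads) lies 54 mm ahead of it (bot.tip_reach is the distance from the TCP to the fingertips, in m); z points along the fingers, y is the line along which they close (so a half turn about z gives the same grasp; the last joint's range is limited). The gripper opens to 85 mm and grips with 20 to 120 N. Pads are 22 mm wide; open, the fingers measure 114 mm over their backs; the gripper's body (76 mm by 85 mm) begins 54 mm behind the grasp point. The pads swing forward as they close: fully open they stand 13 mm farther back than shut.
Start: joints at [-1.254, 0.521, -0.036, 1.599, 0.021, 1.021, -0.113], TCP at [0.236, 0.579, 0.304] pointing down, gripper open.
Joint ranges: [-2.91, 2.91], [-0.3, 2.13], [-1.5, 1.42], [0.17, 2.43], [-1.26, 4.41], [0.16, 1.93], [-2.52, 2.52]. Speed limits (rad/s): [1.89, 1.89, 2.39, 2.39, 3.01, 3.01, 3.01].

## Interface

Orientations are given as [roll, pitch, yaw] about the fixed x, y, z axes, in that order (R = Rz(yaw) Ry(pitch) Rx(roll)).
In Python, from workcell import bot gives the robot as it stands. The module is installed in compiled form; this text tells all that it offers.
- The arm moves only by the shell command python3 -m jog 'ROWS' [FORCE]. ROWS is JSON, a list that holds one entry, the list of rows, each a list of 7 numbers: the shift along the tool's x, y, z in mm, then the turn, a rotation vector about the tool's x, y, z in rad, then the opening, from 0 (shut) to 1 (fully open). In form: [[[tx, ty, tz, wx, wy, wz, fingers], ...]]. A call has 1 to 5 rows; each row shifts and turns the commanded pose from where the row before left it, along the tool's axes as they then stand; what a row does not reach is not made up. A row lasts 1/10 s, in which the tool goes at most 50 mm and 8.59 degrees, less where a joint would pass 70% of its speed; a pose out of reach is approached as far as the arm can. A call is refused whole if a number of a shift passes 50 or a number of a turn 0.15, either way. A call with a gripper value outside its range is refused whole. The fingers move at their own pace and stop on an object; FORCE is the grip in N (left out, the last holds). Time passes only in rows, so rows that do not move let the fingers close. It gives the time, the measured TCP pose, the force, the opening and the grip force at its end, in the units of the state.
- bot.observe(): the state, without advancing time (a new reading comes with each control period).
- bot.grab_frame(name): name is "scene" or "top" or "wrist"; returns a dict with "img" (480x640x3 uint8, red, green, blue), "intrinsics" (3x3 intrinsics, pixels), "R" (3x3) and "t" (3): a world point X has camera coordinates R X + t; the wrist camera has in their place "tool_from_camera" (4x4, takes a point from camera to tool coordinates, whose origin is the TCP and whose axes are the flange's). Camera axes: x right, y down, z forward; pixel columns grow to the right and rows downward; lengths in m; the calibration is good to about 2 mm. The wrist camera is an equidistant fisheye: a pixel r from the principal point sees the ray r / f radians off the axis. A picture is of the moment at which its call begins: read the wrist's pose just before it. There is no depth.
- bot.job_done(): hands the job in; it is judged then, once.
Trained networks look in a picture, given as the dict that the camera call returned (one of the last four; its "shot" number tells which), for a name from the list of things; names that differ only in an ending like _2 or _b are one class to them, and where a whole thing is asked for, a point or a joint stands for the part that bears it (a point fixed in the world has none). Each returns a list of dicts, best first, with "conf" (0 to 1); they miss things now and then, are a little off and sometimes report something else, mostly with a low value. They report only what shows in the picture. A call takes as long as a camera call.
- bot.trace(query, picture): "region" (480x640 bool, what is visible of it).
- bot.spot_point(query, picture): "xyz" ([x, y, z] in m, in world coordinates, good to about 4 mm: a listed point, or the origin of a listed thing).
The state is a dict: "clock": time; "qpos": joint angles; "qd": joint speeds; "joint_efforts": joint torques, N m; "position": TCP position; "tool_rot": TCP orientation; "force": force on the tool from outside, world axes, zero at the start; "moment": the same for the moment, N m; "grip_width": finger opening in m; "finger_force": force on a finger pad.
Only numpy, scipy, OpenCV 4.12 (cv2) and the standard library are available. Lean on these libraries where they do the work, as an engineer would, in place of code of your own. Each camera call takes 0.05 s, during which the arm holds its last target. There are 200 camera calls.

## Task

Two aluminium racks stand on the counter, each with a steel barrel bolt on its front ledge. On the rack that holds the four circuit boards, slide the bolt fully across into its keeper, then turn its handle down into the notch and let go. Leave the bolt of the empty rack alone.

Things in the scene. Friction and masses are not known exactly. Their poses are not given: they have to be found in the camera images.
- rack: The 170 mm wide aluminium rack holding four upright green boards (the other rack is empty); fixed, either side. Origin under its middle at counter level; y along the bolt, the way it slides shut; x away from the bolt towards the boards (z up). The bolt's axis is level, at x -60, z 85 mm, on a ledge with top at z 74, front edge x -88. Boards: x from -14 mm on, tops at z 102.
- knob (a point): Centre of the 18 mm steel ball ending the bolt handle of the rack with boards; pinch it here. The handle is an 8 mm bar, 55 mm from bolt axis to ball centre. Axes turn with the handle: y along the bolt, the way it slides shut; z from the bolt out to the ball. The handle is near upright at first and turns down to the rack's -x side; when level, the ball is at x -115, z 85 mm, nothing below but the counter.
- bolt (a joint): Slide of that bolt, m: 0 drawn back, 0.060 fully across (stop). About 2 N moves it; it stays where left. A steel fence beside it (rack x -82 to -88, top z 94 mm) keeps the handle from turning past about 1 rad, save at its notch: a 32 mm gap (rack y 11 to 43 mm) that the handle fits from a slide of 0.048 on.
- handle (a joint): Turn of that bolt's handle, rad: 0 upright (stop), 1.57 level, fully down in the notch (stop). Turns under about 1 N at the ball and stays where it is left.
- spare_knob (a point): Centre of the ball of the like bolt handle on the empty rack (same build, no boards); leave it alone.

How it is judged:
On the way, in this order (a step that is already met when the one before it is completed fails the run):
1. the bolt is slid across to the notch, into its keeper (value of joint bolt above 0.045 m), for 0.1 s.
2. the handle is turned down into the notch (value of joint handle above 1.2 rad and value of joint bolt above 0.045 m), for 0.2 s.
At the end, for the whole second after the job is handed in: On the rack with the boards the bolt is slid at least 45 of its 60 mm and its handle is turned down at least 1.2 rad (69 degrees, level is 90), lying in the notch; the ball of the empty rack's bolt is within 15 mm of where it began (all of step 2 and not (distance of spare_knob from where it was at the start of the episode above 0.015 m)); the robot touches nothing.
It fails at once if the bolt of the empty rack is moved (its ball more than 15 mm) (distance of spare_knob from where it was at the start of the episode above 0.015 m).
It also fails if it takes over 38 s, if anything falls off the work surface, if the arm or the gripper's body presses on something with over 40 N, if the wrist force passes 120 N, or if a joint passes its speed limit or range.

## Working session

There is one attempt and no reset: what is moved stays moved. The work goes in short steps, Python scripts to look and compute and a shell command to move; the robot and the scene stay as the last step left them, time stands still between calls to the robot, and variables do not carry over. Pictures are saved under pics/ and viewed, at most 10 in all, crops included, and the job is handed in when it is done.

```bash
mkdir -p pics
python3 - <<'E'
from workcell import bot
import cv2,numpy as np
s=bot.observe();print(s['clock'],s['position'],s['tool_rot'],bot.tip_reach)
ims=[]
for n in("scene","top"):
    f=bot.grab_frame(n);ims.append(f['img'])
    for q in("rack","knob","spare_knob"):
        print(n,q,[(round(d['conf'],2),np.round(d['xyz'],3)) for d in bot.spot_point(q,f)[:3]])
    if n=="top":print(f['intrinsics'],f['R'],f['t'])
    cv2.imwrite(f"pics/{n}0.png",f['img'][:,:,::-1])
E
```

```text
0.0 [0.23567837 0.57858174 0.30332159] [-3.14043922e+00  7.94728237e-05  2.75479954e+00] 0.0726
scene rack [(0.93, array([ 0.584,  0.182, -0.002]))]
scene knob [(0.63, array([0.514, 0.164, 0.138]))]
scene spare_knob [(0.62, array([ 0.491, -0.264,  0.136]))]
top rack [(0.83, array([ 0.584,  0.185, -0.002]))]
top knob [(0.5, array([0.51 , 0.171, 0.136]))]
top spare_knob []
[[501.93140986   0.         320.74284735]
 [  0.         501.93140986 240.61259446]
 [  0.           0.           1.        ]] [[ 0.01831465 -0.99924207  0.03434908]
 [-0.98382974 -0.02413282 -0.17747298]
 [ 0.17816741 -0.03054329 -0.98352605]] [-0.06466803  0.58163313  0.86771589]
```

View pics/scene0.png

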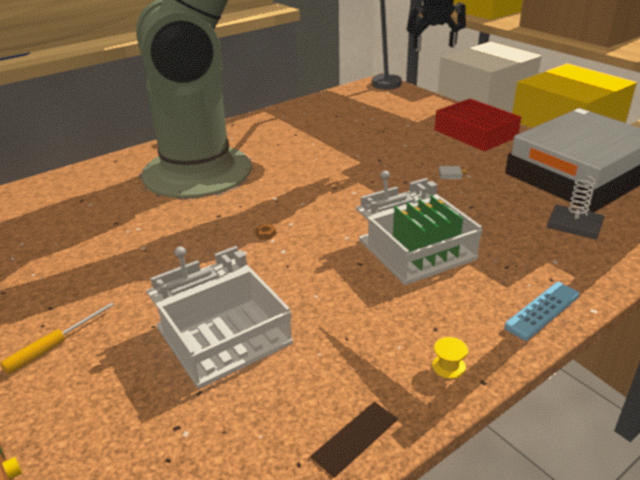

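View pics/top0.png

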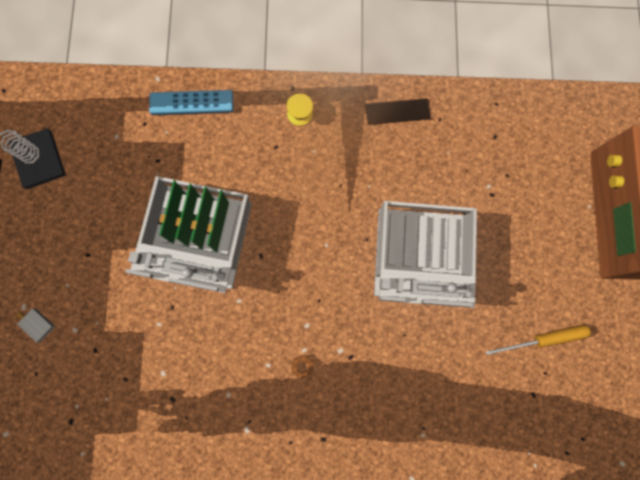

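The scene view shows the rack with boards at about (420,235) with its upright knob at (384,175). The empty rack is at (225,310), with its knob at (181,252). The top view has the boards' rack at (190,235), slightly turned, and its keeper on the left (+y). The bolt side faces the robot. I'll approach at height first and measure more closely from there.

```bash
python3 -m jog '[[[-34,-23,0,0,0,0,1],[-34,-23,0,0,0,0,1],[-34,-23,0,0,0,0,1],[-34,-23,0,0,0,0,1],[-34,-23,0,0,0,0,1]]]' 20; python3 -m jog '[[[-34,-23,0,0,0,0,1],[-34,-23,0,0,0,0,1],[-34,-23,0,0,0,0,1],[-34,-23,0,0,0,0,1],[0,0,0,0,0,-0.13,1]]]' 20;python3 -m jog '[[[0,0,0,0,0,-0.13,1],[0,0,0,0,0,0,1]]]' 20
cat > h.py <<'E'
from workcell import bot
import numpy as np
from scipy.spatial.transform import Rotation as Ro
def ray(f,s,u,v):
    K=f['intrinsics']
    if 'R' in f:
        d=np.linalg.inv(K)@[u,v,1];return -f['R'].T@f['t'],f['R'].T@d
    p=np.array([(u-K[0,2])/K[0,0],(v-K[1,2])/K[1,1]]);r=np.hypot(*p)
    d=np.r_[p/r*np.sin(r),np.cos(r)] if r>0 else np.array([0,0,1.])
    T=f['tool_from_camera'];R=Ro.from_euler('xyz',s['tool_rot']).as_matrix()
    return s['position']+R@T[:3,3],R@T[:3,:3]@d
def atz(f,s,u,v,z):
    o,d=ray(f,s,u,v);return o+d*(z-o[2])/d[2]
E
python3 - <<'E'
from h import *
import cv2
s=bot.observe();print(s['clock'],s['position'],s['tool_rot'],s['qpos'])
f=bot.grab_frame("wrist");cv2.imwrite("pics/w1.png",f['img'][:,:,::-1])
for q in("rack","knob"):print(q,[(round(d['conf'],2),np.round(d['xyz'],3)) for d in bot.spot_point(q,f)[:3]])
np.savez("w1.npz",intrinsics=f['intrinsics'],tool_from_camera=f['tool_from_camera'],position=s['position'],tool_rot=s['tool_rot'])
E
```

```text
clock: 0.9
position: [0.3505, 0.4067, 0.304]
tool_rot: [3.141, 0.0, 2.755]
force: [0.8, 0.5, -0.2]
grip_width: 0.0853
finger_force: 0.0
clock: 1.4
position: [0.4438, 0.267, 0.3041]
tool_rot: [-3.14, 0.002, 2.879]
force: [-1.2, 1.5, -0.5]
grip_width: 0.0858
finger_force: 0.0
clock: 1.6
position: [0.4412, 0.2714, 0.3039]
tool_rot: [3.141, -0.0, 3.017]
force: [-0.1, 1.1, 0.3]
grip_width: 0.0855
finger_force: 0.0
1.6 [0.44123709 0.27141872 0.30394723] [ 3.14134959e+00 -4.56945642e-05  3.01663943e+00] [-0.65460335  0.35190691 -0.01437803  1.87958672  0.00601985  0.91000013
  0.77404873]
rack [(0.82, array([ 0.587,  0.178, -0.001]))]
knob []
```

View pics/w1.png

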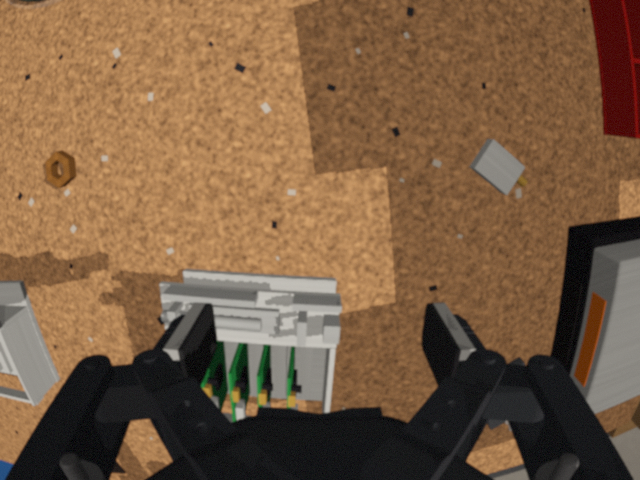

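The wrist view shows the front ledge edge from about (183,271) to (335,279), the fence above it at (165..340,290), and the ball at about (170,313), close to the finger.

Run:
```python
from h import *
f=dict(np.load("w1.npz"));s=f
for z,p in((.074,[(183,271),(335,279)]),(.094,[(162,285),(340,295)]),(.14,[(170,313)])):
    w=[atz(f,s,*q,z) for q in p];print(z,np.round(w,4))
    if len(w)>1:
        d=w[1]-w[0];print(np.linalg.norm(d),'yaw',np.degrees(np.arctan2(-d[0],d[1])))
```

```text
0.074 [[0.4738 0.144  0.074 ]
 [0.4972 0.2801 0.074 ]]
0.13799365289779922 yaw -9.748957629427919
0.094 [[0.4776 0.1295 0.094 ]
 [0.5035 0.2827 0.094 ]]
0.15541837092909225 yaw -9.601743503646718
0.14 [[0.4827 0.1543 0.14  ]]
```

```bash
python3 -m jog '[[[0,0,0,0,0,0.045,1],[-29,-30,14,0,0,0,1],[-29,-30,14,0,0,0,1],[-29,-30,14,0,0,0,1],[0,0,0,0,0,0,1]]]' 20
python3 - <<'E'
from h import *
import cv2
s=bot.observe();print(s['clock'],s['position'],s['tool_rot'])
for n in("wrist","scene","top"):
    f=bot.grab_frame(n);cv2.imwrite(f"pics/{n}2.png",f['img'][:,:,::-1])
    for q in("rack","knob"):print(n,q,[(round(d['conf'],2),np.round(d['xyz'],3)) for d in bot.spot_point(q,f)[:3]])
    if n=='wrist':
        np.savez("w2.npz",intrinsics=f['intrinsics'],tool_from_camera=f['tool_from_camera'],position=s['position'],tool_rot=s['tool_rot'])
E
```

```text
clock: 2.25
position: [0.5132, 0.1632, 0.2603]
tool_rot: [-3.138, -0.0, 2.961]
force: [-0.6, 0.8, -0.6]
grip_width: 0.0855
finger_force: 0.0
2.25 [0.51316494 0.16316848 0.2603243 ] [-3.13843898e+00 -4.50609543e-04  2.96095719e+00]
wrist rack [(0.91, array([ 0.587,  0.182, -0.   ]))]
wrist knob [(0.62, array([0.51 , 0.166, 0.137]))]
scene rack [(0.84, array([0.587, 0.18 , 0.   ])), (0.39, array([0.515, 0.164, 0.138]))]
scene knob [(0.61, array([0.514, 0.165, 0.139]))]
top rack [(0.82, array([ 0.588,  0.184, -0.001]))]
top knob []
```

View pics/wrist2.png

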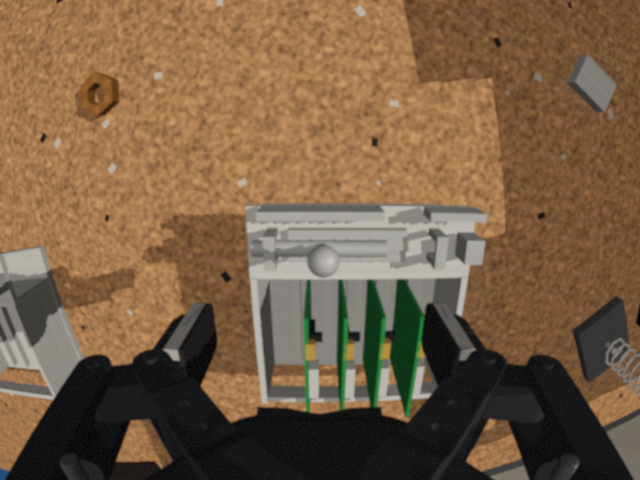

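The ball is clear at (323,261), centred between the fingers, and the fence notch is at (385–428, 213). The rack is aligned with the tool. I'll check the ball by its ray.

Run:
```python
from h import *
f=dict(np.load("w2.npz"))
b=atz(f,f,323,261,.138);print(b)
R=Ro.from_euler('xyz',f['tool_rot']).as_matrix();print('tool mm',1e3*R.T@(b-f['position']))
w=[atz(f,f,*q,.094) for q in[(248,212),(485,214)]];d=w[1]-w[0];print(np.degrees(np.arctan2(-d[0],d[1])))
for q in[(385,212),(428,213)]:print(R.T@(atz(f,f,*q,.094)-f['position'])*1e3)
```

```text
[0.51087548 0.1667958  0.138     ]
tool mm [  2.84875585   3.54275107 122.31503533]
-10.415193482873798
[ 20.58525663  44.78225756 166.19319441]
[ 20.27451468  74.41122561 166.09961392]
```

```bash
python3 -m jog '[[[3,3.5,25,0,0,0,1],[0,0,25,0,0,0,1],[0,0,18,0,0,0,1],[0,0,0,0,0,0,0.5],[0,0,0,0,0,0,0]]]' 25; python3 -m jog '[[[0,0,0,0,0,0,0],[0,0,0,0,0,0,0],[0,0,0,0,0,0,0],[0,0,0,0,0,0,0],[0,0,0,0,0,0,0]]]' 25
```

```text
clock: 3.2
position: [0.5091, 0.1723, 0.1944]
tool_rot: [-3.142, 0.0, 2.97]
force: [-0.7, -0.1, -0.6]
grip_width: 0.0589
finger_force: 0.0
clock: 3.7
position: [0.5094, 0.1721, 0.1947]
tool_rot: [3.141, 0.001, 2.97]
force: [-1.5, -0.8, 8.3]
grip_width: 0.0159
finger_force: 24.2
```

```bash
python3 -m jog '[[[0,6,0,0,0,0,0],[0,10,0,0,0,0,0],[0,10,0,0,0,0,0],[0,0,0,0,0,0,0]]]' 25; python3 -m jog '[[[0,10,0,0,0,0,0],[0,10,0,0,0,0,0],[0,10,0,0,0,0,0],[0,0,0,0,0,0,0]]]' 25
```

```text
clock: 4.1
position: [0.5139, 0.1992, 0.1946]
tool_rot: [3.14, 0.001, 2.971]
force: [-0.9, 1.4, 6.7]
grip_width: 0.0158
finger_force: 24.4
clock: 4.5
position: [0.5182, 0.224, 0.1943]
tool_rot: [-3.136, -0.002, 2.968]
force: [-9.6, -21.4, 23.3]
grip_width: 0.0159
finger_force: 26.2
```

Run:
```python
from h import *
import cv2
s=bot.observe();print(s['clock'],s['position'],s['force'],s['grip_width'])
f=bot.grab_frame("wrist");cv2.imwrite("pics/w3.png",f['img'][:,:,::-1])
g=bot.grab_frame("scene");print([(d['conf'],d['xyz']) for d in bot.spot_point("knob",g)])
```

```text
4.5 [0.51817369 0.223964   0.19429709] [ -9.57825955 -21.41981797  23.31448607] 0.01590358133944395
[(0.6, [0.5232, 0.2225, 0.1398])]
```

View pics/w3.png

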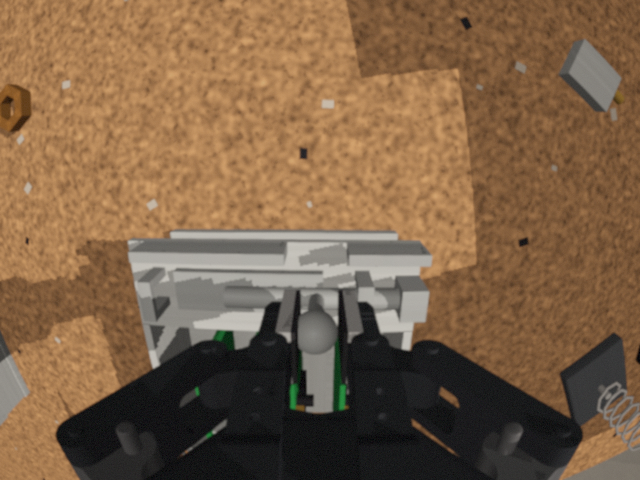

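The bolt is at its stop: the ball travelled about 57 mm and there is a reaction of about 21 N. The ball at (317,330) lines up with the notch gap at x 285–350. I'll ease off 2 mm and swing down.

```bash
python3 -m jog '[[[0,-2,0,0,0,0,0],[7.2,0,2.4,0,0,0,0],[7.2,0,3,0,0,0,0],[6.8,0,4.5,0,0,0,0],[6.3,0,5.5,0,0,0,0]]]' 30
```

```text
clock: 5.15
position: [0.4909, 0.228, 0.1786]
tool_rot: [-3.139, -0.0, 2.968]
force: [-0.2, -13.2, 3.0]
grip_width: 0.0153
finger_force: 30.3
```

```bash
python3 -m jog '[[[5,-1.5,6.5,0,0,0,0],[4.5,0,6.9,0,0,0,0],[2.6,0,6.4,0,0,0,0],[2.1,0,6.5,0,0,0,0],[0,0,0,0,0,0,0]]]' 30
```

```text
clock: 5.65
position: [0.4765, 0.23, 0.1517]
tool_rot: [-3.14, -0.001, 2.969]
force: [-1.9, -6.5, 0.1]
grip_width: 0.0157
finger_force: 32.0
```

```bash
python3 -m jog '[[[0.8,0,6,0,0,0,0],[0.5,0,6,0,0,0,0],[0,0,1,0,0,0,0],[0,0,0,0,0,0,0]]]' 30
python3 - <<'E'
from h import *
import cv2
s=bot.observe();print(s['clock'],s['position'],s['force'],s['grip_width'])
g=bot.grab_frame("scene");print([(d['conf'],d['xyz']) for d in bot.spot_point("knob",g)])
f=bot.grab_frame("wrist");cv2.imwrite("pics/w4.png",f['img'][:,:,::-1])
print([(d['conf'],d['xyz']) for d in bot.spot_point("knob",f)])
E
```

```text
clock: 6.05
position: [0.4755, 0.2302, 0.1391]
tool_rot: [-3.14, -0.001, 2.969]
force: [-2.5, -5.0, 0.1]
grip_width: 0.0155
finger_force: 32.7
6.05 [0.47548211 0.23021764 0.13909661] [-2.48101299 -4.96456644  0.08700161] 0.015507196581273397
[(0.65, [0.4811, 0.2279, 0.0929])]
[(0.74, [0.4763, 0.2321, 0.0917])]
```

View pics/w4.png

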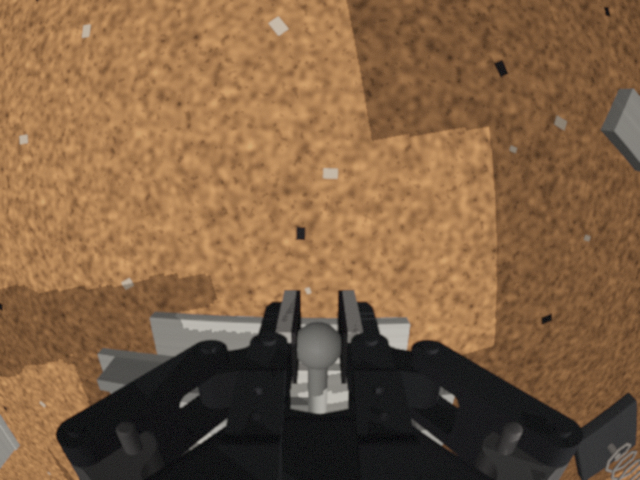

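The ball at (318,345) lies in the notch at z of about 92 mm, or about 1.43 rad. I'll press a few mm more, then release and rise.

```bash
python3 -m jog '[[[0,0,4,0,0,0,0],[0,0,3,0,0,0,0],[0,0,0,0,0,0,0.5],[0,0,0,0,0,0,0.8],[0,0,0,0,0,0,1]]]' 30;python3 -m jog '[[[0,0,0,0,0,0,1],[0,0,0,0,0,0,1],[0,0,0,0,0,0,1]]]'
```

```text
clock: 6.75
position: [0.4758, 0.2314, 0.1325]
tool_rot: [3.141, 0.0, 2.97]
force: [-0.1, -0.4, -0.2]
grip_width: 0.0588
finger_force: 0.0
clock: 7.05
position: [0.4757, 0.2312, 0.1323]
tool_rot: [3.142, 0.0, 2.97]
force: [-0.0, -0.0, 0.7]
grip_width: 0.0856
finger_force: 0.0
```

```bash
python3 -m jog '[[[0,0,-20,0,0,0,1],[0,0,-40,0,0,0,1],[0,0,-40,0,0,0,1],[0,0,-40,0,0,0,1],[0,0,0,0,0,0,1]]]'
python3 - <<'E'
from h import *
import cv2
s=bot.observe();print(s['clock'],s['position'],s['force'])
f=bot.grab_frame("wrist");cv2.imwrite("pics/w5.png",f['img'][:,:,::-1])
print([(d['conf'],d['xyz']) for d in bot.spot_point("knob",f)])
g=bot.grab_frame("scene")
for q in("knob","spare_knob"):print(q,[(d['conf'],d['xyz']) for d in bot.spot_point(q,g)])
E
```

```text
clock: 7.55
position: [0.4771, 0.2318, 0.277]
tool_rot: [3.137, 0.005, 2.969]
force: [1.0, 0.9, -1.1]
grip_width: 0.0853
finger_force: 0.0
7.55 [0.47712815 0.23183704 0.27696279] [ 1.01478849  0.87349908 -1.08339047]
[]
knob [(0.63, [0.4807, 0.2305, 0.0886])]
spare_knob [(0.45, [0.4904, -0.266, 0.1367])]
```

View pics/w5.png

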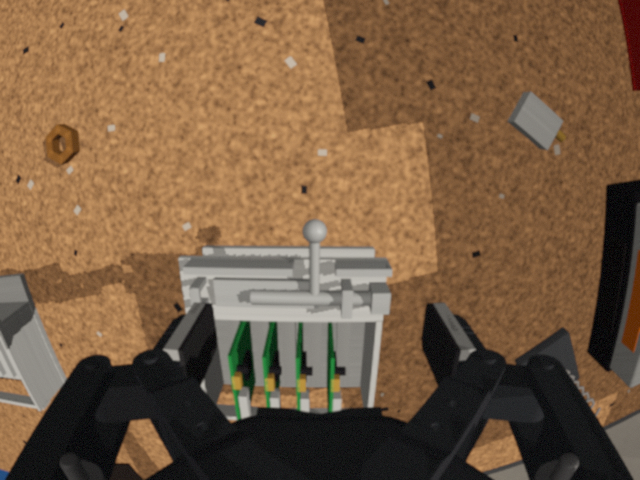

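The handle lies level through the notch, with the ball at (315,231) and the bolt across in the keeper at (375,298). The gripper is clear and the spare knob has not moved.

```bash
python3 -c "
from workcell import bot
print(bot.job_done())"
```

```text
the job is handed in; nothing more can be done
None
```

I slid the bolt on the rack with boards to its stop, turned its handle down level in the notch and let go. The empty rack's bolt was left alone, and I handed the job in at about 7.6 s; no verdict was returned.

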